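# Unload a brass bracket from under a spring-loaded hold-down finger

## Task

Unload the brass bracket from the bench fixture: lift the spring-loaded finger by its red knob, swing it aside (counter-clockwise seen from above) until it drops into its parking notch and stays there by itself, and only then take the bracket off by its lug. Lay the bracket down flat, plate side down, near the middle of the bright steel bench block (not the black rubber one), without dropping it, and leave the finger parked. Do not drag the bracket from under the finger, and leave the thread spool, the steel dapping cube, the screwdriver and the rubber block where they are.

Things in the scene. Friction and masses are not known exactly. Their poses are not given: they have to be found in the camera images.
- fixture_post (a point): Foot of the fixture's upright pivot post, on its axis at bench level. Axes: x runs from the post along the closed finger to the bracket, y square to it (the finger swings from +x towards +y), z up. The bolted-down aluminium base plate is 12 mm high and reaches x -55 to 145, y -50 to 56 mm. The post's cap is 24 mm across, its top 106 mm high; the coil spring on the post pushes the finger down.
- rail_centre (a point): Point on the post axis level with the top of the brass parking rail, 52 mm high; axes as the fixture's. The rail is an arc 31 to 45 mm from the axis with ONE notch in its top, 10 mm wide, 6 mm deep. It is clamped at an angle that differs every time and is NOT measured: the notch centre lies somewhere from 1.0 to 1.5 rad of finger swing. A key under the finger bar, 38 mm from the axis, rides on it.
- knob (a point): The finger's round red upright knob, 20 mm across, 36 mm high; the point is on its axis at half height, 58 mm from the post axis, 68 mm above the bench when down. It stands on a steel bar 16 mm wide, top 18 mm below the point, reaching from the post to 93 mm. Pinch from above, across the bar. A pad at the bar's end presses the bracket; its 7 mm nose stands 4 mm deep in the bracket's hole.
- lift (a joint): Height of the finger above its closed position, m: about 0 pressing on the bracket, hard stop 0.024. A spring presses it down, 5 N at 0, 10 N at the stop. Lift it at least 0.018 to pass over the rail's end (met at 0.2 to 0.7 rad of swing); on the rail's top it reads 0.016, dropped in the notch 0.010. Let go over the rail, it springs down onto it.
- swing (a joint): Angle of the finger about the post, rad: 0 over the bracket, growing counter-clockwise from above, stop 2.0. It turns freely. At 0.80 the key is always over the rail's top and short of the notch; let down there, the finger can be pushed on along the rail at its knob (about 1 N) until it drops into the notch, which then blocks it both ways.
- bracket_lug (a point): Grip point on the upright lug of the loose brass bracket (about 0.2 kg): a plate 76 (x) x 36 (y) x 6 mm, an 11 mm square hole near one end, on the other a lug 30 mm long (x), 12 mm thick (y), 28 mm high. The point is mid-length and mid-thickness of the lug, 22 mm above the plate's top, 6 mm below the lug's top, 28 mm above the plate's underside. It starts with its x axis along the fixture's.
- bracket_under (a point): Centre of the underside of the bracket's plate, 18 mm in -x of the bracket from the lug point and 28 mm below it; axes as the bracket's, z up through the lug.
- seat (a point): Where the centre of the bracket's underside lies while it is in the fixture: on a steel anvil 24 mm wide and 32 mm high, 100 mm from the post axis; axes as the fixture's.
- block_top (a point): Centre of the top of the loose bright steel bench block, 75 x 75 x 18 mm, 0.78 kg; axes along its sides, z up.
- rubber_block: Black rubber block 60 x 60 x 22 mm, not the target; origin at the centre of its underside. It and the steel block change sides.
- spool_1: Spool of red thread standing upright, 40 mm across, 40 mm high, bystander; origin at the centre of its underside.
- dapping_block: Steel cube with round hollows, 45 mm, bystander; origin at the centre of its underside.
- screwdriver: Flat screwdriver with an orange handle lying on the bench, 157 mm long, 18 mm high, bystander; origin at the middle of the underside, long side along its y.
Not all that is in view belongs to the job. What is shaped like the part that bears bracket_lug but blue is not meant.

How it is judged:
On the way, in this order (a step that is already met when the one before it is completed fails the run):
1. the finger is parked in its notch, the bracket still in the fixture (value of joint swing above 0.8 rad and value of joint lift between 0.006 and 0.0135 m and distance between bracket_under and seat below 0.012 m), for 0.2 s.
2. the bracket lies on the steel block (horizontal distance between bracket_under and block_top below 0.02 m and z of bracket_under in the frame of block_top between -0.003 and 0.003 m and angle between bracket_under's own z axis and vertical below 0.08 rad), for 0.2 s.
At the end, for the whole second after the job is handed in: The finger rests by itself in the parking notch (swing above 0.8 rad, lift between 6 and 13.5 mm); the bracket lies still, flat within 0.08 rad and plate side down on the steel bench block, its plate's centre within 20 mm of the block's centre (all of step 2 and value of joint swing above 0.8 rad and value of joint lift between 0.006 and 0.0135 m and linear speed of bracket below 0.02 m/s and contact force between bracket and bench_block above 0.3 N); the robot touches nothing.
It fails at once if the bracket is moved more than 12 mm from its seat while the finger is still over it (distance between bracket_under and seat above 0.012 m and value of joint swing below 0.5 rad).
It fails at once if the bracket is dropped onto the steel block (faster than 0.4 m/s just above it) (horizontal distance between bracket_under and block_top below 0.06 m and z of bracket_under in the frame of block_top below 0.03 m and linear speed of bracket above 0.4 m/s).
It fails at once if the thread spool, the dapping cube, the screwdriver or the rubber block is shifted by more than 30 mm (distance of any of spool_1, dapping_block, screwdriver, rubber_block from where it was at the start of the episode above 0.03 m).
It also fails if it takes over 53 s, if anything falls off the work surface, if the arm or the gripper's body presses on something with over 40 N, if the wrist force passes 120 N, or if a joint passes its speed limit or range.

## Robot

A 6-joint arm with a two-finger parallel gripper is mounted at the origin on a cart in front of the work surface, level with it; the furniture and walls round the work are solid. World frame = base frame: x ahead of the robot, y to its left, z up, the work surface at z = 0. Lengths are in m, angles in rad, forces in N, time in s.
With the tool pointing down it reaches from about 0.4 to 0.825 m from the base axis. Payload 7 kg.
Tool frame: the origin (TCP) lies midway between the tips of the shut fingers; the grasp point (between the pads) lies 19 mm behind it; z points along the fingers, x is the direction in which the jaws open and shut, and the axes are right-handed (so a half turn about z gives the same grasp; the last joint's range is limited). The gripper opens to 88 mm and grips with 3 to 60 N. Pads are 19 mm wide; open, the fingers measure 130 mm over their backs; the gripper's body (78 mm by 193 mm) begins 47 mm behind the grasp point.
Start: joints at [1.47, 0.359, 0.012, 0, -1.224, -0.288], TCP at [0.256, 0.625, 0.227] pointing down, gripper open.
Joint ranges: [-3.07, 3.07], [-1.43, 2.12], [-1.02, 1.25], [-3.03, 1.67], [-3.05, -0], [-3.03, 3.03]. Speed limits (rad/s): [2.39, 2.39, 3.01, 3.14, 3.14, 3.14].

## Interface

Orientations are given as [roll, pitch, yaw] about the fixed x, y, z axes, in that order (R = Rz(yaw) Ry(pitch) Rx(roll)).
In Python, from station import status, eyes, workorder gives the robot as it stands.
- The arm moves only by the shell command python3 -m jog 'ROWS' [OPENING] [FORCE]. ROWS is JSON, a list of rows, each a list of 6 numbers: the shift along the world's x, y, z in mm, then the turn, a rotation vector about the world's x, y, z in rad. A call has 1 to 12 rows; each row shifts and turns the pose as measured when the row begins; what a row does not reach is not made up. A row lasts 1/10 s, in which the tool goes at most 50 mm and 8.59 degrees, less where a joint would pass 70% of its speed; a pose out of reach is approached as far as the arm can. A call with a gripper value outside its range is refused whole. OPENING is the opening, from 0 (shut) to 1 (fully open), set as the call begins (- or left out, the last holds). The fingers move at their own pace and stop on an object; FORCE is the grip in N (left out, the last holds). Time passes only in rows, so rows that do not move let the fingers close. It gives the time, the measured TCP pose, the force and the opening at its end, in the units of the state.
- status.get_state(): the state, without advancing time (a new reading comes with each control period).
- eyes.grab_frame(name): name is "side" or "top"; returns the picture (400x640x3 uint8, blue, green, red); there is no depth.
- eyes.calibration(name): a dict with "camera_matrix" (3x3 intrinsics, pixels), "k1" (the pictures are not rectified: a ray, as slopes to the right and down, at radius r is drawn at 1 + k1 r^2 times it, then the intrinsics apply), "cam_to_world" (4x4, takes a point from camera to world coordinates). Camera axes: x right, y up, looking along -z (the intrinsics and any distortion apply to the point x, -y, -z); pixel columns grow to the right and rows downward; lengths in m; the calibration is good to about 2 mm. A picture is of the moment at which its call begins. calibration takes no time and is no camera call.
- workorder.job_done(): hands the job in, once; it reports no verdict.
The state is a dict: "t": time; "q": joint angles; "qd": joint speeds; "joint_efforts": joint torques, N m; "eef_pos": TCP position; "ee_rot": TCP orientation; "force": force on the tool from outside, world axes, zero at the start; "moment": the same for the moment, N m; "width": finger opening in m.
Only numpy, scipy, OpenCV 4.12 (cv2) and the standard library are available. Lean on these libraries where they do the work, as an engineer would, in place of code of your own. Each camera call takes 0.05 s, during which the arm holds its last target. There are 200 camera calls.

## Working session

There is one attempt and no reset: what is moved stays moved. The work goes in short steps, Python scripts to look and compute and a shell command to move; the robot and the scene stay as the last step left them, time stands still between calls to the robot, and variables do not carry over. Pictures are saved under pics/ and viewed, about 8 in all and at most 12, crops included, and the job is handed in when it is done.

```bash
mkdir -p pics; cat > h.py <<'E'
import numpy as np, cv2
from station import status, eyes, workorder
def cal(n):
    c=eyes.calibration(n); return np.array(c["camera_matrix"]),c["k1"],np.array(c["cam_to_world"])
def ray(n,u,v):
    K,k,T=cal(n)
    p=cv2.undistortPoints(np.array([[[u,v]]],float),K,np.array([k,0,0,0.]))[0,0]
    d=T[:3,:3]@np.array([p[0],-p[1],-1]); return T[:3,3],d/np.linalg.norm(d)
def onz(n,u,v,z):
    o,d=ray(n,u,v); return o+d*(z-o[2])/d[2]
def tri(a,b):
    (o1,d1),(o2,d2)=ray(*a),ray(*b)
    A=np.stack([d1,-d2],1); s=np.linalg.lstsq(A,o2-o1,rcond=None)[0]
    p,q=o1+s[0]*d1,o2+s[1]*d2; return (p+q)/2,np.linalg.norm(p-q)
def proj(n,P):
    K,k,T=cal(n); c=np.linalg.inv(T)@np.append(P,1); x,y=c[0]/-c[2],-c[1]/-c[2]
    f=1+k*(x*x+y*y); return K[0,0]*x*f+K[0,2],K[1,1]*y*f+K[1,2]
E
python3 - <<'E'
from h import *
for n in("top","side"):
    cv2.imwrite(f"pics/{n}0.png",eyes.grab_frame(n)); print(n,cal(n))
print(status.get_state())
E
```

```text
top (array([[469.07024305,   0.        , 319.76700321],
       [  0.        , 469.07024305, 206.34864886],
       [  0.        ,   0.        ,   1.        ]]), -0.13911600448896078, array([[ 0.01328546,  0.99347989, -0.11323073,  0.4093782 ],
       [-0.99975794,  0.01518406,  0.01592157,  0.01170172],
       [ 0.01753706,  0.1129918 ,  0.99344114,  1.25524943],
       [ 0.        ,  0.        ,  0.        ,  1.        ]]))
side (array([[390.22554219,   0.        , 322.05493548],
       [  0.        , 390.22554219, 206.32501638],
       [  0.        ,   0.        ,   1.        ]]), -0.06696790559809745, array([[ 0.95935848,  0.17055694, -0.22481469,  0.36202727],
       [-0.28209054,  0.60080751, -0.74796742, -0.64604906],
       [ 0.00749933,  0.78098698,  0.62450228,  0.60371883],
       [ 0.        ,  0.        ,  0.        ,  1.        ]]))
{'t': 0.1, 'q': array([ 1.47007409e+00,  3.59287141e-01,  1.11461870e-02, -2.95412077e-04,
       -1.22407544e+00, -2.88118186e-01]), 'qd': array([ 1.78836277e-03, -2.40591433e-03, -9.30125909e-04,  1.96166640e-03,
       -1.16062099e-03, -4.38053420e-05]), 'joint_efforts': array([-1.00820806e-03, -5.84162772e+01,  2.93750989e+01,  7.01544151e+00,
        1.02158601e-02, -4.71357362e-05]), 'eef_pos': array([0.25575629, 0.62420534, 0.22573505]), 'ee_rot': array([-3.14145538e+00, -1.44045504e-03, -1.95973743e+00]), 'force': array([-0.0890497 , -0.14892695, -0.48282498]), 'moment': array([-0.02444159,  0.00914683, -0.03192333]), 'width': 0.08750588473601602}
```

View pics/top0.png

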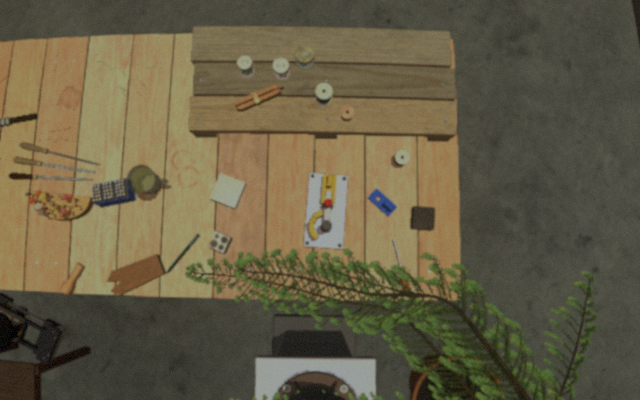

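View pics/side0.png

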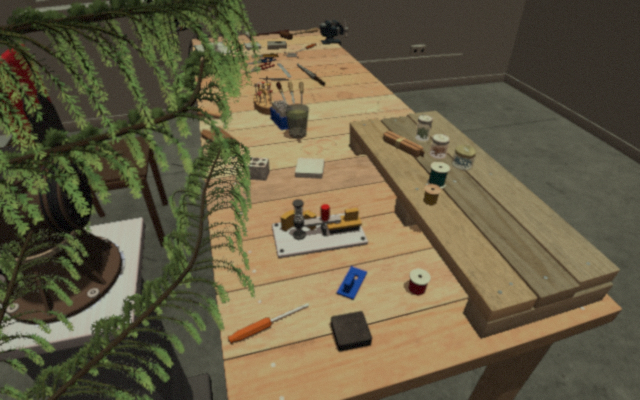

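The top view shows the fixture at about (326,210), with the finger's red knob at (327,203) and the post cap at (325,227). There are two bracket shapes: a brass one in the fixture at (328,188), which fits, and a blue one at (382,202), which is the decoy. There are also two blocks: a bright steel one at (228,190), which is the target, and a black rubber one at (423,217). I'll confirm both in one enlarged crop.

```bash
python3 - <<'E'
from h import *
t=cv2.imread("pics/top0.png");s=cv2.imread("pics/side0.png")
a=cv2.resize(t[165:255,205:355],(780,468)[:2],interpolation=cv2.INTER_CUBIC)[:, :]
a=cv2.resize(t[165:255,300:355],None,fx=6,fy=6,interpolation=cv2.INTER_CUBIC)
b=cv2.resize(s[190:260,265:375],None,fx=4,fy=4,interpolation=cv2.INTER_CUBIC)
c=cv2.resize(t[165:215,200:260],None,fx=4,fy=4,interpolation=cv2.INTER_CUBIC)
W=np.zeros((540,800,3),np.uint8);W[:540,:330]=a;W[:280,340:780]=b;W[300:500,340:580]=c
cv2.imwrite("pics/crop1.png",np.clip(W*1.4,0,255).astype(np.uint8))
hs=cv2.cvtColor(t,cv2.COLOR_BGR2HSV)
def blobs(n,m,x0,y0,x1,y1):
    q=np.zeros_like(m);q[y0:y1,x0:x1]=m[y0:y1,x0:x1]
    for c in cv2.findContours(q,cv2.RETR_EXTERNAL,cv2.CHAIN_APPROX_NONE)[0]:
        if cv2.contourArea(c)>8: print(n,cv2.contourArea(c),cv2.minAreaRect(c),np.mean(c[:,0],0))
red=lambda h:cv2.inRange(h,(0,170,80),(6,255,255))|cv2.inRange(h,(172,170,80),(180,255,255))
blobs("redT",red(hs),300,165,355,255)
g=cv2.inRange(hs,(0,0,120),(180,70,255))
blobs("plateT",g,295,165,355,255); blobs("blockT",g,205,165,250,215)
h2=cv2.cvtColor(s,cv2.COLOR_BGR2HSV)
blobs("redS",red(h2),265,190,375,260)
g2=cv2.inRange(h2,(0,0,120),(180,70,255));blobs("blockS",g2,285,150,330,185)
E
```

```text
redT 24.0 ((328.0, 202.5), (5.0, 6.0), 90.0) [327.88888889 202.5       ]
plateT 31.0 ((328.0, 194.5), (7.0, 6.0), 90.0) [328.04545455 194.5       ]
plateT 1351.5 ((325.5, 210.5), (40.64914321899414, 75.0091781616211), 4.39870548248291) [328.22419929 220.1316726 ]
plateT 566.5 ((313.60003662109375, 198.30001831054688), (14.532959938049316, 52.650840759277344), 4.763641834259033) [312.68067227 196.19327731]
blockT 745.5 ((226.8103485107422, 190.22415161132812), (29.15416717529297, 28.411388397216797), 21.801406860351562) [227.14141414 190.22222222]
redS 32.5 ((324.5, 207.0), (6.0, 7.0), 90.0) [325.        207.0952381]
blockS 380.0 ((309.0, 165.5), (15.0, 28.0), 90.0) [309.45   165.5375]
```

View pics/crop1.png

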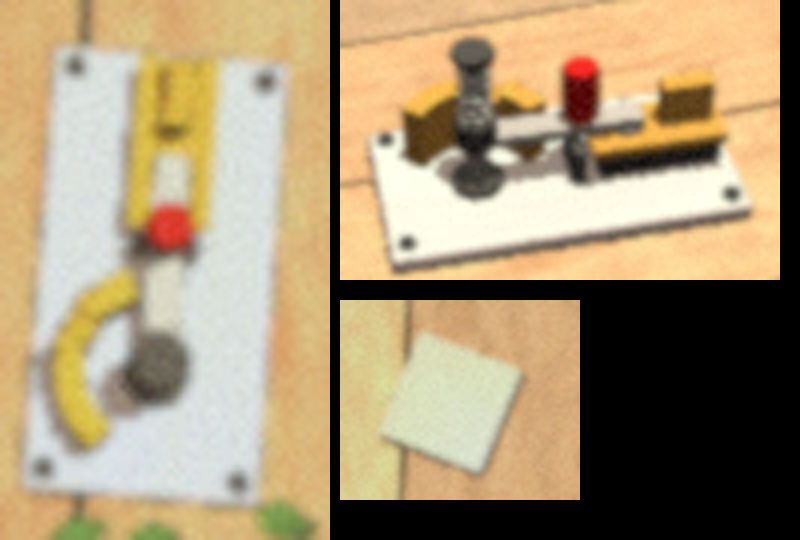

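The crop confirms it. The brass bracket is held under the finger with its lug at the far +x end, the knob is red, and the steel block is bright and turned about 22°.

```bash
python3 - <<'E'
from h import *
C=lambda x,y:(300+x/6-.4,165+y/6-.4)
kt=onz("top",*C(170,227),.085);cap=onz("top",*C(159,368),.106)
print("knob",kt,"cap",cap, np.linalg.norm((kt-cap)[:2]))
scr=[onz("top",*C(*p),.012) for p in((76,66),(265,82),(42,468),(237,483))]
print("screws",np.round(scr,4),"mean",np.mean(scr,0))
ax=scr[0]+scr[1]-scr[2]-scr[3];yaw=np.arctan2(ax[1],ax[0]);ay=scr[0]+scr[2]-scr[1]-scr[3];print("yaw",yaw,np.arctan2(ay[1],ay[0])-np.pi/2, "kc",np.arctan2(*(kt-cap)[1::-1]))
R=np.array([[np.cos(yaw),-np.sin(yaw)],[np.sin(yaw),np.cos(yaw)]])
post=np.mean(scr,0)[:2]-R@[45,3]/np.array(1000);print("post",post,"knob pred",post+R@[.058,0],"lug",post+R@[.118,0])
S=lambda x,y:(265+(x-340)/4-.4,190+y/4-.4)
print("tri knob",tri(("top",*C(170,227)),("side",*S(581,68))),"cap",tri(("top",*C(159,368)),("side",*S(472,46))))
print("lug top", tri(("top",*C(176,90)),("side",*S(688,84))))
b=[onz("top",200+(x-340)/4-.4,165+(y-300)/4-.4,.018) for x,y in((420,332),(524,374),(483,472),(382,434))]
b=np.array(b);print("block",b.mean(0),[np.linalg.norm(b[i]-b[i-1]) for i in range(4)],[np.arctan2(*(b[i]-b[i-1])[1::-1]) for i in range(4)])
print("block side",onz("side",309.5,165,.018))
E
```

```text
knob [ 0.55298312 -0.02745761  0.085     ] cap [ 0.49220322 -0.02291342  0.106     ] 0.06094953225787916
screws [[ 0.634   0.0131  0.012 ]
 [ 0.6281 -0.0718  0.012 ]
 [ 0.454   0.0253  0.012 ]
 [ 0.4486 -0.0608  0.012 ]] mean [ 0.54117864 -0.02355227  0.012     ]
yaw -0.06468936258330008 -0.0659476669931982 kc -0.07462578884108811
post [ 0.49607883 -0.02363701] knob pred [ 0.55395752 -0.02738637] lug [ 0.61383202 -0.03126503]
tri knob (array([ 0.55352984, -0.02756659,  0.08524561]), np.float64(0.0011679363045890114)) cap (array([ 0.49418131, -0.0231643 ,  0.10909133]), np.float64(0.004442451660297213))
lug top (array([ 0.61499373, -0.0301034 ,  0.06264277]), np.float64(0.0001596298687485733))
block [0.58978279 0.23858385 0.018     ] [np.float64(0.07309056511877861), np.float64(0.07637043260394558), np.float64(0.07093186570688391), np.float64(0.07301551984865831)] [np.float64(-0.3178445042424486), np.float64(-1.940714121165833), np.float64(2.7776009138597466), np.float64(1.2291073779877504)]
block side [0.59114101 0.24093217 0.018     ]
```

Post is at about (0.495, -0.0235) with yaw -0.066, and the knob is at (0.5535, -0.0275). I'll use the yaw +1.505 branch, which leaves joint 6 room for the swing.

```bash
python3 -m jog '[[15,-33,0,0,0,-0.145],[15,-33,0,0,0,-0.145],[15,-33,0,0,0,-0.145],[15,-33,0,0,0,-0.145],[15,-33,0,0,0,-0.145],[15,-33,0,0,0,-0.145],[15,-33,0,0,0,-0.145],[15,-33,0,0,0,-0.145],[15,-33,0,0,0,-0.145],[15,-33,0,0,0,-0.145]]' 0.8 30
```

```text
t: 1.1
eef_pos: [0.4059, 0.2827, 0.2199]
ee_rot: [-3.137, -0.008, 2.829]
force: [0.6, 0.9, -0.1]
width: 0.0698
```

```bash
python3 -m jog '[[15,-31,-3,0,0,-0.135],[15,-31,-3,0,0,-0.135],[15,-31,-3,0,0,-0.135],[15,-31,-3,0,0,-0.135],[15,-31,-3,0,0,-0.135],[15,-31,-3,0,0,-0.135],[15,-31,-3,0,0,-0.135],[15,-31,-3,0,0,-0.135],[15,-31,-3,0,0,-0.135],[15,-31,-3,0,0,-0.135],[0,0,0,0,0,0]]' 0.5 30
```

```text
t: 2.2
eef_pos: [0.5587, -0.0452, 0.1867]
ee_rot: [-3.134, -0.008, 1.414]
force: [-0.5, 1.0, -0.0]
width: 0.0441
```

```bash
python3 -m jog '[[-5,17,-20,0,0,0.09],[0,0,-20,0,0,0],[0,0,-15,0,0,0],[0,0,0,0,0,0]]' && python3 - <<'E'
from h import *
s=eyes.grab_frame("side");t=eyes.grab_frame("top")
st=status.get_state();print(st["eef_pos"],st["ee_rot"])
a=cv2.resize(t[165:255,295:360],None,fx=6,fy=6,interpolation=cv2.INTER_CUBIC)
b=cv2.resize(s[150:260,270:370],None,fx=4,fy=4,interpolation=cv2.INTER_CUBIC)
W=np.zeros((540,800,3),np.uint8);W[:540,:390]=a;W[:440,400:800]=b
cv2.imwrite("pics/c2.png",W)
E
```

```text
t: 2.6
eef_pos: [0.5528, -0.029, 0.1291]
ee_rot: [-3.132, -0.008, 1.506]
force: [-0.6, -0.5, -0.1]
width: 0.0436
[ 0.55423414 -0.02887905  0.13125697] [-3.13564222 -0.00824812  1.50584146]
```

View pics/c2.png

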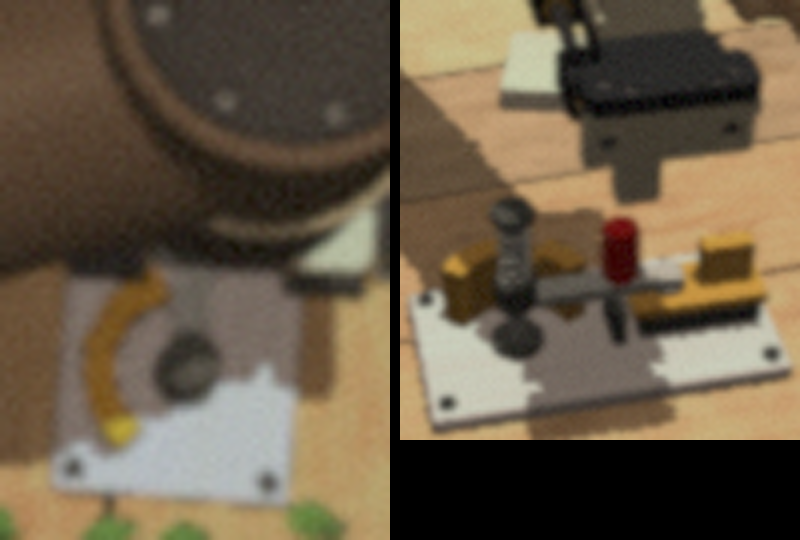

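The arm hides the top view. In the side view the open fingers (about (636,175) in the crop) sit above the knob (620,250) in line with it, and the lug is clear. Now descend and pinch.

```bash
python3 -m jog '[[0,1,-20,0,0,0],[0,0,-20,0,0,0],[0,0,-15,0,0,0],[0,0,-12,0,0,0],[0,0,-4,0,0,0],[0,0,0,0,0,0]]' && python3 -m jog '[[0,0,0,0,0,0],[0,0,0,0,0,0],[0,0,0,0,0,0],[0,0,0,0,0,0]]' 0 30
```

```text
t: 3.3
eef_pos: [0.559, -0.0262, 0.0649]
ee_rot: [3.136, -0.011, 1.509]
force: [0.1, 0.0, 0.3]
width: 0.0441
t: 3.7
eef_pos: [0.5605, -0.0258, 0.0674]
ee_rot: [3.133, -0.012, 1.51]
force: [0.4, 1.4, -4.3]
width: 0.0191
```

The grip is high and about 6 mm off in x. I'll reopen and correct it.

```bash
python3 -m jog '[[0,0,0,0,0,0],[0,0,0,0,0,0],[-4,-1,-4,0,0,0],[-3,0,-5,0,0,0],[0,0,-3,0,0,0],[0,0,0,0,0,0]]' 0.5
```

```text
t: 4.3
eef_pos: [0.5527, -0.027, 0.0547]
ee_rot: [3.132, -0.012, 1.51]
force: [0.3, 0.3, -0.3]
width: 0.0434
```

```bash
python3 -m jog '[[0,0,0,0,0,0],[0,0,0,0,0,0],[0,0,0,0,0,0],[0,0,0,0,0,0],[0,0,0,0,0,0]]' 0 40 && python3 -m jog '[[0,0,8,0,0,0],[0,0,8,0,0,0],[0,0,5,0,0,0],[0,0,0,0,0,0]]'
```

```text
t: 4.8
eef_pos: [0.553, -0.0266, 0.0545]
ee_rot: [3.132, -0.012, 1.51]
force: [0.3, 0.0, -0.5]
width: 0.0189
t: 5.2
eef_pos: [0.5527, -0.0267, 0.0756]
ee_rot: [3.134, -0.012, 1.509]
force: [3.7, -0.4, -10.4]
width: 0.019
```

Lifted 21 mm with 10 N of spring load. Next, swing along the arc.

```bash
python3 -m jog '[[0,7,0,0,0,0.12],[-0.8,6.9,0,0,0,0.12],[-1.7,6.7,0,0,0,0.12],[-2.4,6.5,0,0,0,0.12]]'; python3 -c "
from h import *
s=status.get_state();d=s['eef_pos'][:2]-[.495,-.0235];print(np.hypot(*d),np.arctan2(d[1],d[0])+.06,s['ee_rot'][2]-1.505,s['force'],s['moment'])"
```

```text
t: 5.6
eef_pos: [0.5483, 0.0007, 0.075]
ee_rot: [3.132, -0.013, 2.003]
force: [2.8, 1.3, -9.8]
width: 0.0192
0.05853255457667973 0.48683162405101943 0.49784896194809036 [ 2.75962451  1.3276996  -9.77460956] [-0.19059453 -1.29313731  0.03381696]
```

```bash
python3 -m jog '[[-3.3,5.8,0,0,0,0.11],[-4,5.8,0,0,0,0.11],[-3.4,3.9,0,0,0,0.085],[0,0,0,0,0,0]]'; python3 -c "
from h import *
s=status.get_state();d=s['eef_pos'][:2]-[.495,-.0235];print(np.hypot(*d),np.arctan2(d[1],d[0])+.06,s['ee_rot'][2]-1.505,s['force'],s['moment'])"
```

```text
t: 6.0
eef_pos: [0.5379, 0.0168, 0.0745]
ee_rot: [3.132, -0.011, 2.326]
force: [4.6, -1.2, -10.2]
width: 0.0192
0.0588241703506472 0.8141464939157355 0.8206765418984836 [  4.55747442  -1.1837718  -10.23344458] [-0.75163689 -1.73792532  0.20698496]
```

```bash
python3 -m jog '[[0,0,-3,0,0,0],[0,0,-2,0,0,0],[0,0,0,0,0,0]]' && python3 -m jog '[[0,0,0,0,0,0],[0,0,0,0,0,0],[0,0,0,0,0,0]]' 0.29; python3 -c "
from h import *
s=status.get_state();d=s['eef_pos'][:2]-[.495,-.0235];print(np.hypot(*d),np.arctan2(d[1],d[0])+.06,s['ee_rot'][2]-1.505,s['force'],s['moment'])"
```

```text
t: 6.3
eef_pos: [0.5385, 0.0164, 0.0704]
ee_rot: [3.131, -0.01, 2.32]
force: [0.6, -0.2, -3.3]
width: 0.019
t: 6.6
eef_pos: [0.5386, 0.0161, 0.0714]
ee_rot: [3.13, -0.01, 2.317]
force: [-0.8, 0.2, 0.7]
width: 0.0253
0.058895900481165026 0.7974425910584073 0.8119633837101854 [-0.81549989  0.22090385  0.66511731] [ 0.04214909 -0.11750702  0.01838626]
```

```bash
cat > c.py <<'E'
from h import *
s=status.get_state();d=s['eef_pos'][:2]-[.495,-.0235];a=np.arctan2(d[1],d[0])
f=s['force'];print("r %.4f swing %.3f yawsw %.3f Ftan %.2f Frad %.2f Fz %.2f z %.4f w %.4f"%(np.hypot(*d),a+.06,s['ee_rot'][2]-1.505,-f[0]*np.sin(a)+f[1]*np.cos(a),f[0]*np.cos(a)+f[1]*np.sin(a),f[2],s['eef_pos'][2],s['width']))
E
python3 -m jog '[[-3.2,3.3,0,0,0,0.08],[-3.5,3,0,0,0,0.08],[-3.7,2.8,0,0,0,0.08]]';python3 c.py
```

```text
t: 6.9
eef_pos: [0.5289, 0.0245, 0.0718]
ee_rot: [3.13, -0.009, 2.562]
force: [1.8, -2.6, -1.5]
width: 0.025
r 0.0588 swing 1.017 yawsw 1.057 Ftan -2.94 Frad -1.05 Fz -1.47 z 0.0718 w 0.0250
```

```bash
python3 -m jog '[[-3.8,2.2,0,0,0,0.07],[-4,2,0,0,0,0.07]]';python3 c.py; python3 -m jog '[[-4.2,1.7,0,0,0,0.07]]'; python3 c.py
```

```text
t: 7.1
eef_pos: [0.5215, 0.0288, 0.0722]
ee_rot: [3.129, -0.008, 2.708]
force: [2.1, -1.1, -1.8]
width: 0.0255
r 0.0586 swing 1.161 yawsw 1.203 Ftan -2.34 Frad -0.07 Fz -1.76 z 0.0722 w 0.0255
t: 7.2
eef_pos: [0.518, 0.0305, 0.0724]
ee_rot: [3.129, -0.007, 2.781]
force: [10.6, -8.8, -7.8]
width: 0.025
r 0.0586 swing 1.229 yawsw 1.276 Ftan -13.18 Frad -3.97 Fz -7.76 z 0.0724 w 0.0250
```

The push force jumped to 13 N, so the finger has probably dropped and is blocked. I'll ease off, open and rise clear for a look.

```bash
python3 -m jog '[[2.5,-1,0,0,0,0],[0,0,0,0,0,0]]' 0.45;python3 c.py; python3 -m jog '[[0,0,10,0,0,0],[0,0,20,0,0,0],[0,0,25,0,0,0],[0,0,30,0,0,0],[0,0,0,0,0,0]]'; python3 - <<'E'
from h import *
s=eyes.grab_frame("side")
b=cv2.resize(s[170:260,260:370],None,fx=7,fy=6.5,interpolation=cv2.INTER_CUBIC)
cv2.imwrite("pics/c3.png",np.clip(b*1.4,0,255).astype(np.uint8))
h=cv2.cvtColor(s,cv2.COLOR_BGR2HSV);m=cv2.inRange(h,(0,150,50),(6,255,255))|cv2.inRange(h,(172,150,50),(180,255,255))
q=np.zeros_like(m);q[180:250,270:370]=m[180:250,270:370]
v,u=np.nonzero(q);print(u.mean(),v.mean(),v.min(),v.max(),len(u))
for sw in(1.0,1.1,1.2,1.3):
  for z in(.078,.084): print(sw,z,proj("side",[.495+.058*np.cos(sw-.06),-.0235+.058*np.sin(sw-.06),z]))
E
```

```text
t: 7.4
eef_pos: [0.5206, 0.0295, 0.0729]
ee_rot: [3.129, -0.006, 2.781]
force: [-0.6, 0.1, -0.1]
width: 0.0357
r 0.0589 swing 1.180 yawsw 1.276 Ftan 0.57 Frad -0.20 Fz -0.14 z 0.0729 w 0.0357
t: 7.9
eef_pos: [0.52, 0.0288, 0.163]
ee_rot: [3.13, -0.008, 2.774]
force: [0.3, -0.0, -0.8]
width: 0.0393
303.82022471910113 195.35955056179776 189 203 89
1.0 0.078 (np.float64(307.4738983494682), np.float64(197.2717710850541))
1.0 0.084 (np.float64(307.4312140731762), np.float64(195.1136864333306))
1.1 0.078 (np.float64(305.00227013928844), np.float64(196.79800417880554))
1.1 0.084 (np.float64(304.9490003890797), np.float64(194.64119010518664))
1.2 0.078 (np.float64(302.46531233311043), np.float64(196.47799529329478))
1.2 0.084 (np.float64(302.401175634969), np.float64(194.32202432680367))
1.3 0.078 (np.float64(299.88470461454034), np.float64(196.31398614615716))
1.3 0.084 (np.float64(299.809494637539), np.float64(194.15842086530964))
```

View pics/c3.png

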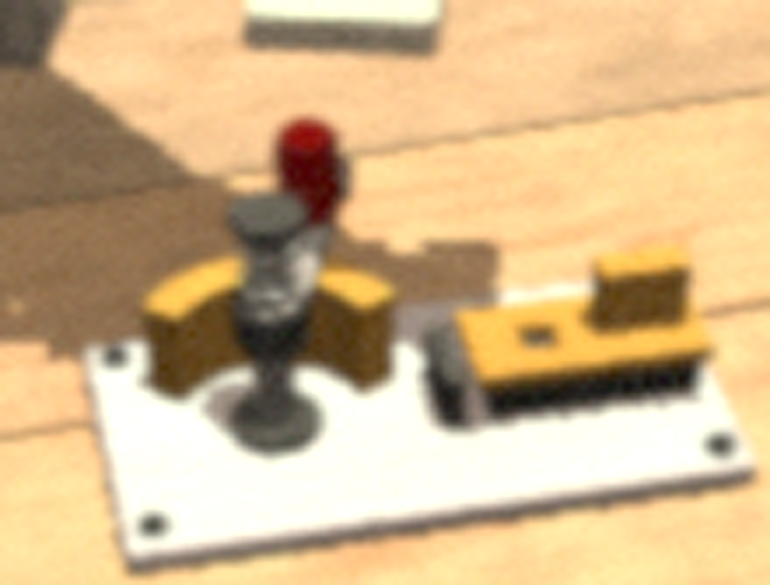

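```bash
python3 - <<'E'
from h import *
def mk(s):
    h=cv2.cvtColor(s,cv2.COLOR_BGR2HSV);m=cv2.inRange(h,(0,150,50),(6,255,255))|cv2.inRange(h,(172,150,50),(180,255,255))
    q=np.zeros_like(m);q[180:250,270:370]=m[180:250,270:370];v,u=np.nonzero(q);return u.mean(),v.mean(),v.min(),v.max(),len(u)
print("start",mk(cv2.imread("pics/side0.png")),"pred",[(z,proj("side",[.5535,-.0275,z])) for z in(.062,.068,.074,.086)])
print("now",mk(eyes.grab_frame("side")),[(z,proj("side",[.495+.058*np.cos(1.09),-.0235+.058*np.sin(1.09),z])) for z in(.078,.084,.096,.102)])
E
```

```text
start (np.float64(324.70642201834863), np.float64(211.43119266055047), np.int64(204), np.int64(220), 109) pred [(0.062, (np.float64(324.4320783862726), np.float64(215.01199116321))), (0.068, (np.float64(324.4636091579129), np.float64(212.87470431193586))), (0.074, (np.float64(324.495413372161), np.float64(210.71819054698022))), (0.086, (np.float64(324.5598548620599), np.float64(206.34654387754273)))]
now (np.float64(303.93023255813955), np.float64(195.38372093023256), np.int64(189), np.int64(203), 86) [(0.078, (np.float64(303.7406080900435), np.float64(196.61861419403985))), (0.084, (np.float64(303.6819353460476), np.float64(194.46227584864988))), (0.096, (np.float64(303.5632908617634), np.float64(190.093525089011))), (0.102, (np.float64(303.5033113670753), np.float64(187.88068062984544)))]
```

Height confirmed: against the start picture the knob has risen about 10 mm (residual -1.2 px against -1.4 px), so the finger is in the notch at swing of about 1.14. Next, the lug.

```bash
python3 -m jog '[[10.4,-6.6,-4,0,0,-0.141],[10.4,-6.6,-4,0,0,-0.141],[10.4,-6.6,-4,0,0,-0.141],[10.4,-6.6,-4,0,0,-0.141],[10.4,-6.6,-4,0,0,-0.141],[10.4,-6.6,-4,0,0,-0.141],[10.4,-6.6,-4,0,0,-0.141],[10.4,-6.6,-4,0,0,-0.141],[10.4,-6.6,-4,0,0,-0.141],[0,0,0,0,0,0]]' 0.45 30
```

```text
t: 9.0
eef_pos: [0.6082, -0.0344, 0.1137]
ee_rot: [-3.135, -0.014, 1.445]
force: [0.0, -0.1, -0.3]
width: 0.0393
```

```bash
python3 - <<'E'
from h import *
s=eyes.grab_frame("side");st=status.get_state();print(st["eef_pos"],st["ee_rot"])
h=cv2.cvtColor(s,cv2.COLOR_BGR2HSV)
b=cv2.resize(s[170:260,280:380],None,fx=7,fy=6.5,interpolation=cv2.INTER_CUBIC)
cv2.imwrite("pics/c4.png",np.clip(b*1.4,0,255).astype(np.uint8))
print("tool tip px",proj("side",st["eef_pos"]),"lug top",proj("side",[.6135,-.031,.066]))
E
```

```text
[ 0.60764801 -0.03417409  0.11383608] [-3.13506805 -0.01379104  1.44909087]
tool tip px (np.float64(350.33254371006683), np.float64(193.50140382329022)) lug top (np.float64(351.21559838710954), np.float64(209.77323801030204))
```

View pics/c4.png

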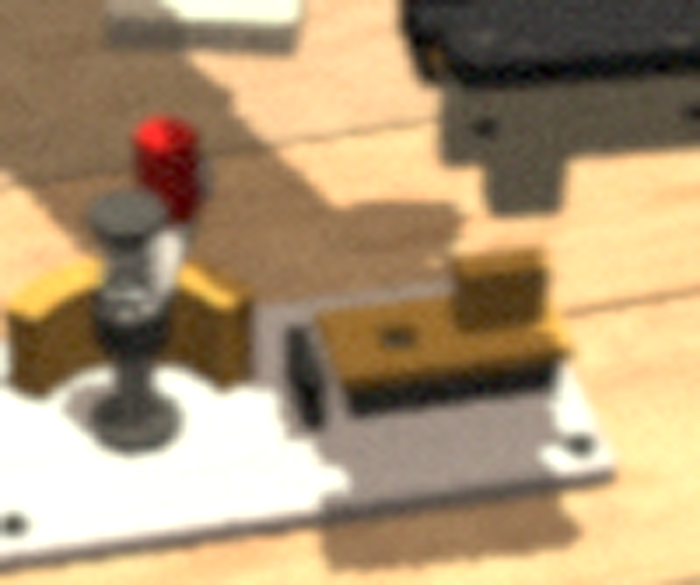

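The lug top is at about (351.4,209.4) px, which agrees with the predicted (351.2,209.8). The finger is still parked. Descending.

```bash
python3 -m jog '[[5,3,-15,0,0,0.056],[1,0,-20,0,0,0],[0,0,-15,0,0,0],[0,0,-10,0,0,0],[0,0,-5,0,0,0],[0,0,0,0,0,0]]'
```

```text
t: 9.65
eef_pos: [0.6109, -0.0301, 0.0464]
ee_rot: [-3.133, -0.014, 1.524]
force: [-0.2, -0.1, -0.7]
width: 0.0396
```

```bash
python3 -m jog '[[3,-1,-3,0,0,-0.02],[0,0,0,0,0,0]]' && python3 -m jog '[[0,0,0,0,0,0],[0,0,0,0,0,0],[0,0,0,0,0,0],[0,0,0,0,0,0],[0,0,0,0,0,0]]' 0 45 && python3 -m jog '[[0,0,8,0,0,0],[0,0,12,0,0,0],[0,0,20,0,0,0],[0,0,30,0,0,0],[0,0,20,0,0,0],[0,0,0,0,0,0]]'
```

```text
t: 9.85
eef_pos: [0.6146, -0.0309, 0.0444]
ee_rot: [-3.134, -0.014, 1.504]
force: [0.7, -0.7, -1.4]
width: 0.0397
t: 10.35
eef_pos: [0.6156, -0.0308, 0.046]
ee_rot: [-3.137, -0.015, 1.504]
force: [-1.1, -0.1, -1.1]
width: 0.0116
t: 10.95
eef_pos: [0.6143, -0.0312, 0.1422]
ee_rot: [-3.135, -0.014, 1.504]
force: [0.3, -0.2, -1.5]
width: 0.0115
```

Gripped, with about 1.5 N more weight on the wrist. Now over to the steel block: TCP target (0.608, 0.233), yaw 1.224.

```bash
python3 -m jog '[[0,15,0,0,0,-0.03],[0,28,0,0,0,-0.03],[-1,28,0,0,0,-0.03],[-1,28,0,0,0,-0.03],[-1,28,0,0,0,-0.03],[-1,28,0,0,0,-0.03],[-1,28,0,0,0,-0.03],[-1,28,0,0,0,-0.03],[0,28,0,0,0,-0.03],[0,15,0,0,0,-0.01],[0,0,0,0,0,0]]'
```

```text
t: 12.05
eef_pos: [0.6033, 0.2308, 0.14]
ee_rot: [-3.132, -0.012, 1.208]
force: [0.3, -0.1, -2.0]
width: 0.0119
```

```bash
python3 -m jog '[[5,2,-15,0,0,0.015],[0,0,-20,0,0,0],[0,0,-20,0,0,0],[0,0,-15,0,0,0],[0,0,-5,0,0,0],[0,0,0,0,0,0]]'; python3 - <<'E'
from h import *
s=eyes.grab_frame("side");st=status.get_state();print(st["eef_pos"],st["ee_rot"])
b=cv2.resize(s[120:220,260:360],None,fx=6,fy=6,interpolation=cv2.INTER_CUBIC)
cv2.imwrite("pics/c5.png",np.clip(b*1.4,0,255).astype(np.uint8))
E
```

```text
t: 12.65
eef_pos: [0.6074, 0.2281, 0.0566]
ee_rot: [-3.129, -0.009, 1.226]
force: [0.2, -0.2, -1.0]
width: 0.0119
[0.60751247 0.2281909  0.05701704] [-3.12891116 -0.00908581  1.22541282]
```

View pics/c5.png

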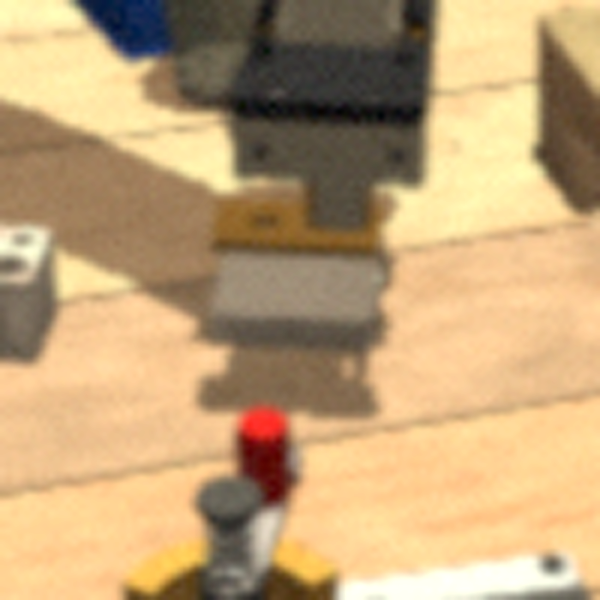

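The bracket hangs flat about 26 mm above the steel block and is aligned with it. The finger is still parked. I'll shift +5 mm in y and lower gently.

```bash
python3 -m jog '[[0,5,-7,0,0,0],[0,0,-7,0,0,0],[0,0,-5,0,0,0],[0,0,-2,0,0,0],[0,0,0,0,0,0]]'
```

```text
t: 13.2
eef_pos: [0.6089, 0.2341, 0.0364]
ee_rot: [-3.131, -0.012, 1.226]
force: [-0.2, -0.9, -2.4]
width: 0.0118
```

```bash
for i in 1 2 3; do python3 -m jog '[[0,0,-1.5,0,0,0],[0,0,0,0,0,0]]' | grep -E 'pos|force'; done
```

```text
eef_pos: [0.6091, 0.2343, 0.0351]
force: [-0.4, 0.1, -2.3]
eef_pos: [0.6093, 0.2344, 0.0339]
force: [-0.4, -0.1, -1.7]
eef_pos: [0.6094, 0.2345, 0.0325]
force: [-0.8, -0.4, -1.4]
```

```bash
for i in 1 2 ; do python3 -m jog '[[0,0,-1.2,0,0,0],[0,0,0,0,0,0]]' | grep -E 'pos|force'; done
```

```text
eef_pos: [0.6096, 0.2346, 0.0316]
force: [-1.5, 1.0, -0.6]
eef_pos: [0.6097, 0.2347, 0.0318]
force: [0.6, 0.3, -1.5]
```

```bash
for i in 1 2 ; do python3 -m jog '[[0,0,-2,0,0,0],[0,0,0,0,0,0]]' | grep -E 'pos|force'; done
```

```text
eef_pos: [0.6101, 0.2351, 0.0318]
force: [0.2, -0.1, -1.5]
eef_pos: [0.6106, 0.2355, 0.0317]
force: [0.3, 0.2, -2.2]
```

```bash
python3 -m jog '[[-1,-1,-3,0,0,0]]' | grep -E 'pos|force';python3 -m jog '[[0,0,0,0,0,0]]' | grep -E 'pos|force'; python3 - <<'E'
from h import *
s=eyes.grab_frame("side")
b=cv2.resize(s[135:185,275:345],None,fx=9,fy=9,interpolation=cv2.INTER_CUBIC)
cv2.imwrite("pics/c6.png",np.clip(b*1.6,0,255).astype(np.uint8))
E
```

```text
eef_pos: [0.6109, 0.2357, 0.0313]
force: [-10.3, 3.7, 32.7]
eef_pos: [0.6112, 0.2361, 0.0319]
force: [-0.0, 0.1, -2.2]
```

View pics/c6.png

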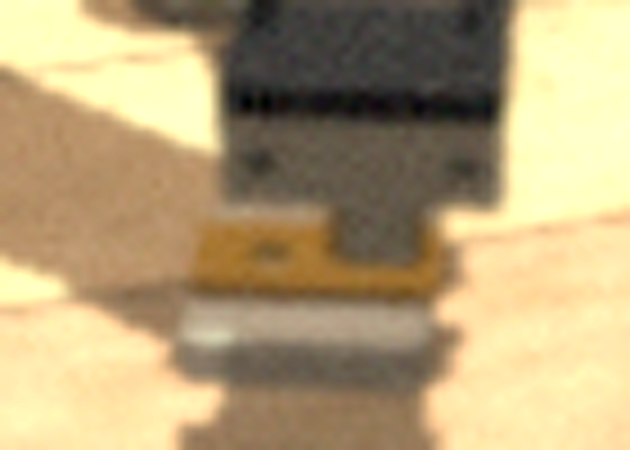

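The 33 N reaction on the last push means it is resting on the block. The plate looks a little towards the far side, so I'll check that before releasing.

```bash
python3 - <<'E'
from h import *
P=lambda x,y,z:onz("side",275+x/9-.44,135+y/9-.44,z)
st=status.get_state();print(st["eef_pos"],st["ee_rot"])
# block front top corners, plate front-bottom corners
A,B=P(180,345,.018),P(432,340,.018);print("block front edge",A,B,np.linalg.norm(A-B))
C,D=P(186,296,.018),P(434,300,.018);print("plate front edge",C,D,np.linalg.norm(C-D))
n=np.array([-np.sin(-.346),np.cos(-.346)])
print("gaps",(C-A)[:2]@n,(D-B)[:2]@n)
c=np.array([st["eef_pos"][0]-.0015,st["eef_pos"][1]])-.018*np.array([np.cos(-.346),np.sin(-.346)]);print("plate centre by tool",c)
for w,z in((.0375,.018),(-.0375,.018)):
  for l in(.0375,-.0375):
    p=np.array([.590,.2395])+l*np.array([np.cos(-.346),np.sin(-.346)])+w*n; u,v=proj("side",[*p,z]);print("blk crop",w,l,(u-275+.44)*9,(v-135+.44)*9)
E
```

```text
[0.61136981 0.23618087 0.0318174 ] [-3.13904426 -0.02002276  1.2301565 ]
block front edge [0.54232684 0.21392607 0.018     ] [0.61562492 0.19600493 0.018     ] 0.07545711531254426
plate front edge [0.55022602 0.2395843  0.018     ] [0.62242067 0.21687615 0.018     ] 0.07568175402587857
gaps 0.0268165522919577 0.021939018510466746
plate centre by tool [0.59293655 0.24228534]
blk crop 0.0375 0.0375 440.7359664299431 217.3172656706481
blk crop 0.0375 -0.0375 204.1872369742491 208.410902450924
blk crop -0.0375 0.0375 426.42390275713285 349.6089481135394
blk crop -0.0375 -0.0375 176.65214432286703 339.7737916589761
```

The offset is about 5 mm, well inside 20 mm. Releasing.

```bash
python3 -m jog '[[0,0,0,0,0,0],[0,0,0,0,0,0],[0,0,0,0,0,0],[0,0,0,0,0,0],[0,0,10,0,0,0],[0,0,20,0,0,0],[0,0,30,0,0,0],[0,0,40,0,0,0],[0,0,40,0,0,0],[0,0,0,0,0,0]]' 0.5 && python3 -m jog '[[-20,40,20,0,0,0],[-20,40,10,0,0,0],[-20,40,0,0,0,0],[-20,40,0,0,0,0],[-20,40,0,0,0,0],[0,0,0,0,0,0]]' && python3 - <<'E'
from h import *
s=eyes.grab_frame("side");t=eyes.grab_frame("top")
a=cv2.resize(s[135:255,260:370],None,fx=4,fy=4,interpolation=cv2.INTER_CUBIC)
b=cv2.resize(t[165:255,200:355],None,fx=2.3,fy=2.3,interpolation=cv2.INTER_CUBIC)
W=np.zeros((480,800,3),np.uint8);W[:480,:440]=a;W[:b.shape[0],444:444+b.shape[1]]=b[:, :356]
cv2.imwrite("pics/c7.png",np.clip(W*1.3,0,255).astype(np.uint8))
h=cv2.cvtColor(t,cv2.COLOR_BGR2HSV)
m=cv2.inRange(h,(18,150,60),(34,255,255));q=np.zeros_like(m);q[170:215,208:250]=m[170:215,208:250]
c=max(cv2.findContours(q,cv2.RETR_EXTERNAL,cv2.CHAIN_APPROX_NONE)[0],key=cv2.contourArea)
r=cv2.minAreaRect(c);print("bracket top px",r,onz("top",*r[0],.024))
h=cv2.cvtColor(s,cv2.COLOR_BGR2HSV);m=cv2.inRange(h,(0,150,50),(6,255,255))|cv2.inRange(h,(172,150,50),(180,255,255))
q=np.zeros_like(m);q[180:250,270:370]=m[180:250,270:370];v,u=np.nonzero(q);print("knob",u.mean(),v.mean())
E
```

```text
t: 15.85
eef_pos: [0.6102, 0.2341, 0.1766]
ee_rot: [-3.137, -0.016, 1.229]
force: [-0.1, -0.1, 0.6]
width: 0.0439
t: 16.45
eef_pos: [0.5084, 0.4377, 0.2138]
ee_rot: [-3.141, -0.024, 1.224]
force: [-0.8, -1.0, -0.7]
width: 0.0443
bracket top px ((226.67242431640625, 189.0689697265625), (11.698805809020996, 28.597078323364258), 21.801406860351562) [0.59217368 0.24015718 0.024     ]
knob 303.7608695652174 194.59782608695653
```

View pics/c7.png

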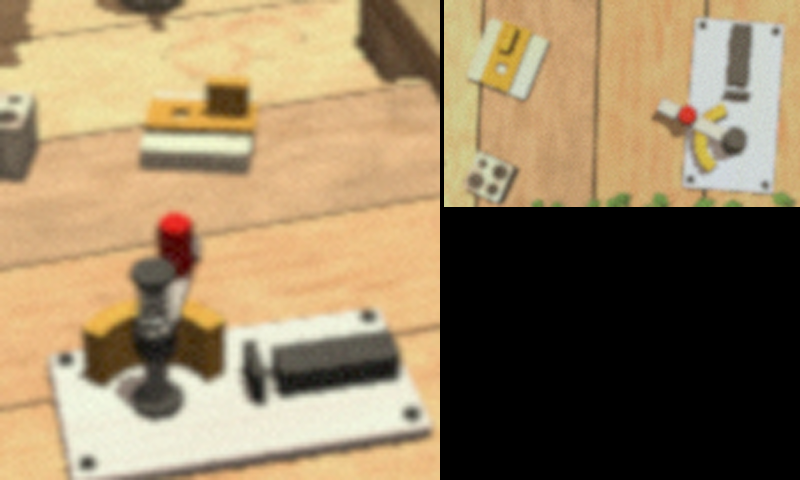

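The bracket lies flat on the steel block, the finger is out over the rail, and nothing else has moved. Before handing in, one two-view height check of the knob top against its start height, with no motion.

```bash
python3 - <<'E'
from h import *
def red(im,x0,y0,x1,y1,vm):
    h=cv2.cvtColor(im,cv2.COLOR_BGR2HSV);m=cv2.inRange(h,(0,150,vm),(6,255,255))|cv2.inRange(h,(172,150,vm),(180,255,255))
    v,u=np.nonzero(m[y0:y1,x0:x1]);return u.mean()+x0,v.mean()+y0
t0,s0=cv2.imread("pics/top0.png"),cv2.imread("pics/side0.png");t,s=eyes.grab_frame("top"),eyes.grab_frame("side")
for vm in(60,110,130):
    r=[tri(("top",*red(a,290,165,360,255,vm)),("side",*red(b,270,180,370,250,vm))) for a,b in((t0,s0),(t,s))]
    d=r[1][0]-[.495,-.0235,0];print(vm,r,"lift",r[1][0][2]-r[0][0][2],"swing",np.arctan2(d[1],d[0])+.066,np.hypot(*d[:2]))
E
```

```text
60 [(array([ 0.55369793, -0.02762698,  0.07349297]), np.float64(0.0007143432206836557)), (array([0.52178629, 0.02901721, 0.0831845 ]), np.float64(0.0009892513601958324))] lift 0.009691536499972675 swing 1.1651427845582896 0.05895390296210898
110 [(array([ 0.55311639, -0.02752337,  0.08545802]), np.float64(0.0012395088449068338)), (array([0.52097214, 0.02879972, 0.09468122]), np.float64(0.0015618264418295873))] lift 0.009223204498481019 swing 1.1758708917450649 0.058393602606175425
130 [(array([ 0.55335937, -0.02763443,  0.08642542]), np.float64(0.0005983329286806172)), (array([0.52119434, 0.02851681, 0.0953632 ]), np.float64(0.0006267360773334599))] lift 0.008937781297314373 swing 1.1702932009905151 0.05823995451004787
```

Lift is about 9 to 10 mm and swing about 1.17 rad, so the finger is in the notch.

```bash
python3 -c "
from station import workorder
print(workorder.job_done())"
```

```text
the job is handed in; nothing more can be done
None
```

The bracket is off the fixture and lying flat, plate side down, on the bright steel block. The finger is parked in its notch. I handed the job in at about 16.6 s; the hand-in gave no verdict.

**What I did:**
- I lifted the finger by its knob about 21 mm and swung it to 0.8 rad. I let it down on the rail there and pushed it on until it dropped in.
- I then picked the bracket up by its lug, set it on the block, released it and moved the arm clear.

**Last checks:**
- **Finger:** the two-view measurement gave a lift of about 9–10 mm and a swing of about 1.17 rad. When it dropped in, the push force had jumped from about 2 N to 13 N.
- **Bracket:** the top view put its centre about 2–3 mm from the block's centre. An earlier check from the side view and tool pose gave about 5 mm. Both are well inside 20 mm.
- **Bystanders:** the dapping cube looked undisturbed in the last picture. I didn't measure it, and the spool, screwdriver and rubber block were outside that crop. The arm's path stayed away from all of them.

**Things that went less smoothly:**
- The first grip on the knob was too high and about 6 mm off, so I reopened and regripped before lifting.
- While setting the bracket down, the idle force reading did not show the contact. I confirmed it with a short press that gave 33 N on the wrist.
- A single-view check of the knob height was less clear (about 11.5 mm), so I relied on the two-view result.

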